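# Pump up the vacuum clamp

### The arm

A 6-joint arm with a two-finger parallel gripper is mounted at the origin on the work surface. World frame = base frame: x ahead of the robot, y to its left, z up, the work surface at z = 0. Lengths are in m, angles in rad, forces in N, time in s.
With the tool pointing down it reaches from about 0.375 to 0.9 m from the base axis. Payload 3.1 kg.
Tool frame: the origin (TCP) lies midway between the tips of the shut fingers; the grasp point (between the pads) lies 19 mm behind it; z points along the fingers, y is the line along which they close (so a half turn about z gives the same grasp; the last joint's range is limited). The gripper opens to 87 mm and grips with 3 to 60 N. Pads are 19 mm wide; open, the fingers measure 117 mm over their backs; the gripper's body (75 mm by 190 mm) begins 51 mm behind the grasp point.
Start: joints at [-1.448, 0.527, 1.433, -0, 1.181, -0.178], TCP at [0.185, -0.597, 0.223] pointing down, gripper open.
Joint ranges: [-3.08, 3.08], [-0.75, 2.2], [0.22, 2.44], [-1.43, 4.57], [0, 2.65], [-2.85, 2.85]. Speed limits (rad/s): [2.79, 2.79, 3.14, 3.14, 3.14, 3.14].

### API

Orientations are given as a unit quaternion [x, y, z, w].
In Python, from rig import status, imaging, order gives the robot as it stands.
- The arm moves only by the tool arm_command, never from a script. Its argument "deltas" is one flat list of numbers, 5 for each row, row after row: the opening, from -1 (shut) to 1 (fully open), so that 0 is half open, then the shift along the tool's x, y, z in m, then the turn about the tool's z in rad. In form: [gripper, tx, ty, tz, roll, gripper, tx, ty, tz, roll, ...]. A call has 1 to 12 rows; each row shifts and turns the commanded pose from where the row before left it, along the tool's axes as they then stand; what a row does not reach is not made up. A row lasts 1/8 s, in which the tool goes at most 62.5 mm and 10.7 degrees, less where a joint would pass 70% of its speed; a pose out of reach is approached as far as the arm can. A call with a gripper value outside its range is refused whole. The fingers move at their own pace and stop on an object; "newtons" is the grip in N (left out, the last holds). Time passes only in rows, so rows that do not move let the fingers close. It gives the time, the measured TCP pose, the force, the opening and the grip force at its end, in the units of the state.
- status.get_obs(): the state, without advancing time (a new reading comes with each control period).
- imaging.camera(name): name is "side" or "top" or "wrist"; returns (picture, depth): 400x640x3 uint8, red, green, blue; 400x640 float32, m along the optical axis (not along the pixel's ray), 0 where there is no reading.
- imaging.camera_params(name): a dict with "intrinsics" (3x3 intrinsics, pixels), "camera_from_world" (4x4, takes a point from world to camera coordinates). Camera axes: x right, y up, looking along -z (the intrinsics and any distortion apply to the point x, -y, -z); pixel columns grow to the right and rows downward; lengths in m; the calibration is good to about 2 mm. A picture is of the moment at which its call begins: read the wrist's pose just before it. camera_params takes no time and is no camera call; for the wrist camera it gives the pose at the moment of the call.
- order.hand_in(): hands the job in; it is judged then, once.
The state is a dict: "time": time; "q": joint angles; "joint_velocities": joint speeds; "joint_torque": joint torques, N m; "position": TCP position; "tool_rot": TCP orientation; "ft_force": force on the tool from outside, world axes, zero at the start; "moment": the same for the moment, N m; "grip_width": finger opening in m; "grip_force": force on a finger pad.
Only numpy, scipy, OpenCV 4.12 (cv2) and the standard library are available. Lean on these libraries where they do the work, as an engineer would, in place of code of your own. Each camera call takes 0.05 s, during which the arm holds its last target. There are 200 camera calls.

### The job

Push the vent lever of the vacuum clamp round to its far stop to shut the vent, and only then pump the black plunger with full strokes, letting it spring back up each time, until the indicator pin stands fully out; leave the plunger up and the lever shut. Push with the fingertips only: do not touch the pin, do not shift the board on the clamp and do not disturb the other things lying about.

Things in the scene. Friction and masses are not known exactly. Their poses are not given: they have to be found in the camera images.
- clamp_base: The fixed vacuum clamp: aluminium base plate 280 (x) by 340 (y) by 16 mm. Origin: centre of its underside on the table; at yaw 0 x points away from the robot, y left. In this frame, in mm: plunger axis at (-70, 100), pin at (-50, 0), lever pivot at (-45, -85), suction pad with the board over x 20 to 130. It lies differently in every run.
- vent_lever (a joint): Valve handle swinging level about an upright pivot. 0 rad = vent open, the handle points along the base's -x; grows anticlockwise seen from above to the stop at 1.5 = shut, along the base's -y. Starts between 0 and 0.4, stays where left; about 1.5 N at its end moves it. Push it on the side that faces the pin. Shut means 1.35 or more.
- lever_pivot (a point): On the vent lever's upright pivot axis, 70 mm above the table, at mid-height of the handle. The brass valve body under the lever is 34 mm across and 58 mm high.
- lever_end (a point): The free end of the vent lever's handle, 80 mm from the pivot, at the centre of its section, 70 mm above the table. The outer 48 mm of the handle have a rubber sleeve 17 mm wide and 16 mm high (62 to 78 mm above the table); beneath it is free air down to the base plate at 16 mm.
- plunger (a joint): The pump's plunger: 0 = up, 0.030 m = pressed fully down to its stop. A spring returns it by itself: it needs about 6 N to start and about 16 N at the bottom.
- plunger_top (a point): Centre of the flat top of the plunger's round black cap (62 mm across, 14 mm thick), 119 mm above the table when up; it moves straight down by 30 mm. The grey pump barrel under it is 46 mm across and reaches 75 mm above the table.
- gauge_pin (a joint): Indicator pin: how far it stands out, in m: 0 = fully in, 0.040 = fully out. Starts between 0 and 0.020. Each full stroke of the plunger (down at least 25 mm, then up again to within 5 mm of its top) lifts it to the next step (0.008, 0.016, 0.024, 0.032, 0.040), where it stays. So 3 to 5 full strokes are needed; further strokes do nothing.
- pin_top (a point): Centre of the flat head of the indicator pin (steel, head 18 mm across, stem 11 mm); 68 mm above the table when fully in, 108 mm when fully out. The grey turret under it is 34 mm across and 62 mm high.
- board: The workpiece: a loose pine board 120 (x) by 240 (y) by 18 mm lying on the suction pad, its underside (origin at its centre) 28 mm above the table.
- screw_jar: Loose glass jar, 36 mm across, 50 mm high, standing on the base plate between lever and plunger, near the plate's edge towards the robot. Origin: centre of its underside.
- wax_tin: Loose flat tin, 42 mm across, 18 mm high, on the base plate beside the plunger. Origin: centre of its underside.
- glue_bottle: Loose bottle, 56 mm across, 150 mm high, on the table beside the clamp. Origin: centre of its underside.
- tape_measure: Loose tape measure, 70 by 35 by 66 mm high, on the table beside the clamp. Origin: centre of its underside.
- battery: Loose drill battery, 110 by 75 by 54 mm high, on the table beside the clamp. Origin: centre of its underside.
- screwdriver: Loose screwdriver lying on the table to the right of the clamp, towards the robot, about 200 mm long. Origin: at its middle, on the underside.
- offcut: Loose wood offcut, 90 by 45 by 38 mm high, on the table beside the clamp. Origin: centre of its underside.

How it is judged:
By the outcome, as a careful person would: the job done as asked, in the order asked, and still so for the second after the job is handed in, with the robot touching nothing.
It also fails if it takes over 51 s, if anything falls off the work surface, if the arm or the gripper's body presses on something with over 40 N, if the wrist force passes 120 N, or if a joint passes its speed limit or range.

## Working session

There is one attempt and no reset: what is moved stays moved. The work goes in short steps, Python scripts to look and compute and a tool call to move; the robot and the scene stay as the last step left them, time stands still between calls to the robot, and variables do not carry over. Pictures are saved under pics/ and viewed, at most 10 in all, crops included, and the job is handed in when it is done.

Besides the shell and the picture viewer there is one more tool, called as a command line: name --argument value ..., lists and objects as JSON in quotes. arm_command: Moves the arm, as the interface text tells. Its arguments: {"type":"object","properties":{"deltas":{"type":"array"},"newtons":{"type":"number"}},"required":["deltas"]}

```bash
mkdir -p pics
cat > h.py <<'E'
import numpy as np,cv2
from rig import status,imaging,order
def grab(n):
    p=imaging.camera_params(n);im,d=imaging.camera(n);return im,d,p
def cloud(d,p):
    K=np.array(p["intrinsics"]);T=np.linalg.inv(np.array(p["camera_from_world"]))
    v,u=np.mgrid[:d.shape[0],:d.shape[1]]
    P=np.stack([(u-K[0,2])/K[0,0]*d,-(v-K[1,2])/K[1,1]*d,-d,np.ones_like(d)],-1)@T.T
    return P[...,:3]
E
python3 - <<'E'
from h import *
for n in("top","side"):
    im,d,p=grab(n);cv2.imwrite(f"pics/{n}0.png",im[...,::-1]);np.savez(f"{n}0.npz",im=im,d=d,P=cloud(d,p))
    print({k:(np.array(v).round(3).tolist() if not isinstance(v,str) else v) for k,v in p.items()})
o=status.get_obs();print(o)
E
```

```text
{'intrinsics': [[499.085, 0.0, 315.384], [0.0, 499.085, 192.891], [0.0, 0.0, 1.0]], 'camera_from_world': [[-0.019, -1.0, 0.002, 0.015], [0.997, -0.019, 0.072, -0.551], [-0.071, 0.003, 0.997, -1.724], [0.0, 0.0, 0.0, 1.0]]}
{'intrinsics': [[370.976, 0.0, 308.817], [0.0, 370.976, 200.091], [0.0, 0.0, 1.0]], 'camera_from_world': [[-0.997, -0.081, -0.002, 0.506], [0.062, -0.779, 0.624, -0.096], [-0.052, 0.621, 0.782, -1.02], [0.0, 0.0, 0.0, 1.0]]}
{'time': 0.1, 'q': array([-1.44849432e+00,  5.28375402e-01,  1.43379734e+00, -6.88446481e-06,
        1.18137336e+00, -1.78500807e-01]), 'joint_velocities': array([ 4.87822540e-04, -1.67895891e-03, -2.99632636e-03,  1.05103226e-04,
       -7.83290469e-04,  6.94826003e-05]), 'joint_torque': array([-6.11711539e-05, -4.40984130e+01, -1.77150875e+01,  6.35481323e-02,
        5.33985137e-02, -4.27766690e-05]), 'position': array([ 0.18512279, -0.59625845,  0.22166075]), 'tool_rot': array([ 9.88710345e-01,  1.49836245e-01,  2.42597860e-05, -9.76428310e-04]), 'ft_force': array([ 0.60629574, -0.28387837,  0.35057453]), 'moment': array([ 0.04344816, -0.03001218, -0.00187746]), 'grip_force': 0.0, 'grip_width': 0.08681771683263305}
```

View pics/top0.png

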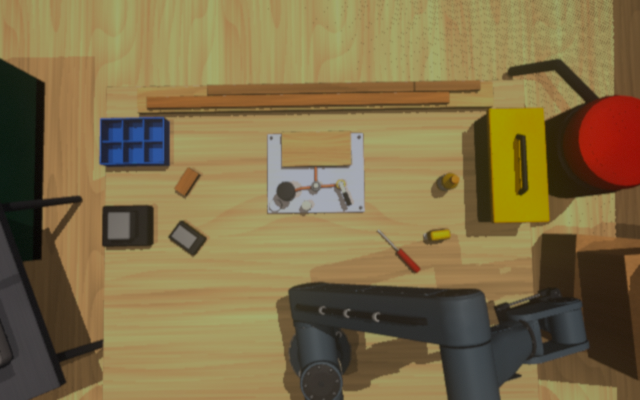

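View pics/side0.png

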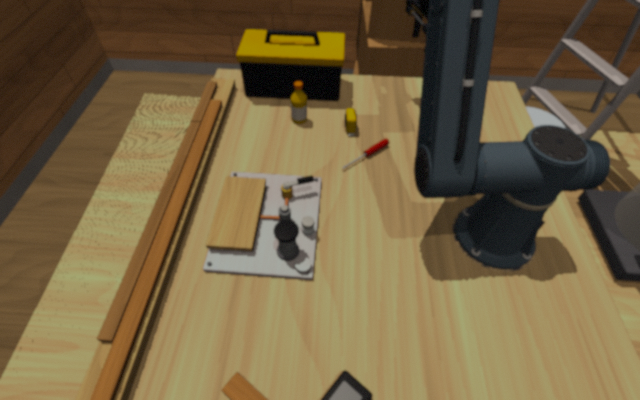

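The top view shows the plate at columns 267–364, rows 132–213. The plunger is at (286,191), the pin at (315,187), and the lever runs from about (340,186) to (348,205). The jar is at (306,207) and the tin at about (273,209). The side view agrees.

Run:
```python
from h import *
for n,box in(("top",(125,220,260,372)),("side",(165,285,200,330))):
    z=np.load(n+"0.npz");r0,r1,c0,c1=box
    P=z["P"][r0:r1,c0:c1].reshape(-1,3);im=z["im"][r0:r1,c0:c1].reshape(-1,3).astype(int);d=z["d"][r0:r1,c0:c1].ravel()
    ok=d>0
    Z=P[:,2];print(n,np.histogram(Z[ok],bins=np.arange(-.02,.14,.01))[0])
    sat=im.max(1)-im.min(1)
    pl=ok&(Z>-.005)&(Z<.07)&((Z>.009)&(Z<.024))
    r=cv2.minAreaRect(P[pl][:,:2].astype(np.float32)*1000);print("plate",r,cv2.boxPoints(r).round(0).tolist(),np.median(Z[pl]))
    b=ok&(Z>.035)&(Z<.056)
    r=cv2.minAreaRect(P[b&(sat>40)][:,:2].astype(np.float32)*1000);print("board",r)
    cap=ok&(Z>.108);print("cap",cap.sum(),P[cap].mean(0),np.median(P[cap],0))
    m=ok&(Z>.06)&(Z<.09)
    for q in np.c_[P[m]*1000,im[m]].round(0).astype(int)[::1 if n=='top' else 2]: print(*q,end=' | ')
    print()
im=cv2.imread("pics/top0.png")[125:220,260:372];cv2.imwrite("pics/t1.png",cv2.resize(im,None,fx=6,fy=6,interpolation=2))
```

```text
top [  18 1232 1796 3288 1113  328 1745  544  139  107   24    0    3  154
  113]
plate ((626.39453125, 3.362945556640625), (392.2456970214844, 333.26519775390625), 88.94561767578125) [[456.0, -190.0], [789.0, -196.0], [797.0, 196.0], [463.0, 203.0]] 0.016622216179314364
board ((663.5186767578125, -0.2806243896484375), (204.6931915283203, 238.69078063964844), 0.25284501910209656)
cap 271 [0.55492525 0.10373933 0.1191651 ] [0.55488976 0.10465855 0.11918442]
760 102 60 161 140 86 | 593 -80 65 164 158 131 | 594 -83 60 165 156 128 | 591 -73 60 164 155 113 | 590 -83 64 161 151 107 | 589 -86 69 161 149 102 | 588 13 62 141 141 144 | 588 9 70 121 113 108 | 588 6 64 122 103 91 | 588 -1 68 130 121 112 | 588 -4 64 144 141 137 | 587 -76 65 162 160 126 | 585 -79 76 158 157 128 | 587 -83 64 151 147 119 | 586 -86 67 155 149 113 | 586 -93 66 160 151 108 | 585 13 66 126 124 123 | 585 9 61 117 112 107 | 585 6 66 117 112 103 | 585 2 61 121 116 107 | 585 -1 63 122 118 112 | 585 -4 61 128 125 119 | 585 -8 61 145 142 136 | 583 -72 70 159 155 121 | 583 -76 65 158 157 139 | 583 -82 69 153 154 145 | 582 -86 
[... 11446 characters left out ...]
 122 74 37 37 37 | 549 123 75 41 40 38 | 545 121 72 43 43 41 | 540 121 74 44 45 43 | 536 115 65 44 41 40 | 569 125 72 42 42 39 | 564 127 75 39 35 37 | 559 127 77 41 40 39 | 554 128 78 45 44 41 | 549 125 74 46 46 42 | 544 125 74 45 45 42 | 540 121 68 45 45 45 | 536 117 63 38 36 37 | 570 124 64 40 37 36 | 564 127 71 39 38 34 | 558 130 76 38 38 38 | 554 127 72 47 46 43 | 549 129 75 45 45 43 | 544 125 70 43 44 42 | 540 124 68 43 43 41 | 570 125 62 42 42 40 | 564 126 65 42 39 40 | 559 128 69 41 41 40 | 554 128 69 45 42 42 | 549 127 67 43 44 40 | 544 127 68 43 43 42 | 540 123 62 44 42 41 | 562 128 64 40 41 40 | 557 129 65 42 42 40 | 552 128 65 44 43 41 | 547 127 63 45 44 44 | 559 129 60 46 43 43 |
```

View pics/t1.png

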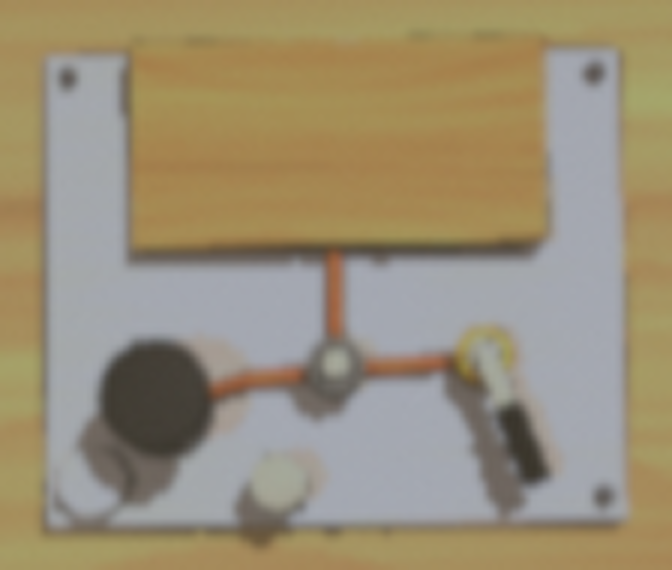

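The crop shows the plunger cap at about (158,398), the pin at (335,362) and the jar at (280,480). The lever pivot is at (484,352) and the lever end at (540,475). From the depth data:

| Item | World position (m) | Check |
|---|---|---|
| Base yaw | about 0 | |
| Plunger | (0.555, 0.105) | top measured at 0.119, as given |
| Pin | (0.575, 0.004) | |
| Lever pivot | (0.579, -0.081) | |
| Lever end | (0.505, -0.107) | angle about 0.34 rad, length 78 mm |

Next I move above the pin side of the lever with the fingers shut.

arm_command --deltas '[-1,0,0,0,0.15,-1,0,0,0,0.152,-1,0.033,-0.053,0,0,-1,0.033,-0.053,0,0,-1,0.033,-0.053,0,0,-1,0.033,-0.053,0,0,-1,0.033,-0.053,0,0,-1,0.033,-0.053,0,0,-1,0.033,-0.053,0,0,-1,0.033,-0.053,0,0,-1,0.033,-0.053,0,0,-1,0.026,-0.053,0,0]' --newtons 20

```text
time: 1.6
position: [0.5099, -0.0654, 0.2224]
tool_rot: [1.0, -0.0, 0.0, 0.0]
ft_force: [0.8, 0.0, -0.2]
grip_width: 0.0006
grip_force: 0.0
```

Run:
```python
from h import *
im,d,p=grab("wrist");cv2.imwrite("pics/w0.png",im[...,::-1]);P=cloud(d,p)
np.savez("w0.npz",im=im,d=d,P=P);print(status.get_obs()["position"])
Z=P[...,2]
for nm,lo,hi,xr,yr in(("sleeve",.073,.083,(.48,.6),(-.18,-.06)),("pivotarea",.062,.073,(.55,.6),(-.11,-.06)),("cap",.112,.125,(.5,.6),(.05,.15)),("pin",.066,.095,(.55,.6),(-.02,.03)),("jar",.055,.075,(.48,.54),(.0,.07))):
    m=(d>0)&(Z>lo)&(Z<hi)&(P[...,0]>xr[0])&(P[...,0]<xr[1])&(P[...,1]>yr[0])&(P[...,1]<yr[1])
    if m.sum()>20: print(nm,m.sum(),P[m].mean(0).round(4),cv2.minAreaRect((P[m][:,:2]*1000).astype(np.float32)))
```

```text
[ 0.51193701 -0.05893172  0.22252367]
sleeve 758 [ 0.5264 -0.1003  0.0771] ((525.4024047851562, -100.7864761352539), (48.02943420410156, 16.97502899169922), 20.358699798583984)
pivotarea 661 [ 0.5702 -0.0841  0.0685] ((568.1749267578125, -83.48328399658203), (41.062870025634766, 21.602577209472656), 12.959620475769043)
cap 4177 [0.5551 0.1015 0.1186] ((554.3097534179688, 102.74824523925781), (60.53252029418945, 61.13817596435547), 47.72675704956055)
pin 267 [0.5733 0.0033 0.0722] ((573.2174682617188, 3.515198230743408), (17.02562141418457, 16.347448348999023), 89.85664367675781)
jar 814 [0.5079 0.036  0.0652] ((507.24365234375, 36.90723419189453), (32.18010330200195, 32.09431076049805), 88.19085693359375)
```

View pics/w0.png

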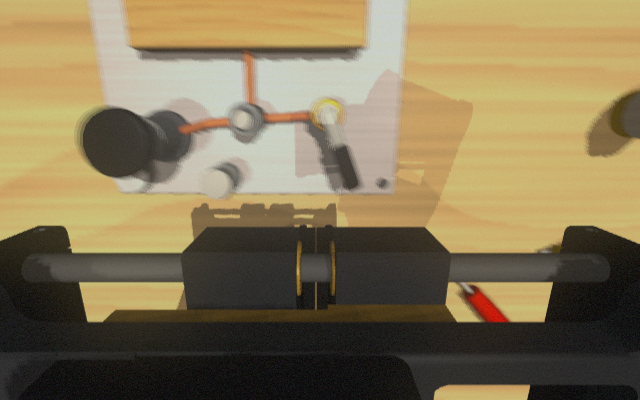

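The wrist view shows the lever from about (327,113) to (350,185), with free space on its pin side. The refined pivot is (0.578, -0.081), the lever angle 0.355 rad and the plunger (0.5545, 0.103). I descend beside the lever.

arm_command --deltas '[-1,0,0,0,0,-1,0,0,0.04,0,-1,0,0,0.045,0,-1,0,0,0.045,0,-1,0,0,0.034,0,-1,0,0,0,0,-1,0,0,0,0]'

```text
time: 2.52
position: [0.5093, -0.0685, 0.0594]
tool_rot: [1.0, -0.001, 0.001, 0.0]
ft_force: [0.2, 0.3, -0.1]
grip_width: 0.0004
grip_force: 0.0
```

arm_command --deltas '[-1,0.002,0.006,0.002,0,-1,0.001,0.006,0,0,-1,0,0.008,0,0,-1,0.001,0.008,0,0,-1,0.003,0.01,0,0,-1,0.005,0.01,0,0,-1,0.007,0.009,0,0,-1,0.008,0.008,0,0,-1,0.006,0.004,0,0,-1,0.007,0.004,0,0,-1,0,0,0,0]'

```text
time: 3.9
position: [0.55, -0.1411, 0.0567]
tool_rot: [1.0, -0.0, 0.001, 0.001]
ft_force: [0.4, 0.4, 0.1]
grip_width: 0.0007
grip_force: 0.0
```

```bash
cat > lev.py <<'E'
from h import *
im,d,p=grab("top");P=cloud(d,p);Z=P[...,2];I=im.astype(int).sum(-1)
w,dw,pw=grab("wrist");Pw=cloud(dw,pw);cv2.imwrite("pics/w1.png",w[...,::-1])
for P,d,im in((P,d,im),(Pw,dw,w)):
    Z=P[...,2]
    m=(d>0)&(Z>.066)&(Z<.09)&(P[...,0]>.49)&(P[...,0]<.62)&(P[...,1]>-.18)&(P[...,1]<-.09)&(im.astype(int).sum(-1)<260)
    print(m.sum(), cv2.minAreaRect((P[m][:,:2]*1000).astype(np.float32)) if m.sum()>10 else '')
print(status.get_obs()["position"],status.get_obs()["ft_force"])
E
python3 lev.py
```

```text
0 
3784 ((568.6154174804688, -127.88578033447266), (65.44756317138672, 24.763843536376953), 82.3650894165039)
[ 0.54937049 -0.14066828  0.05670678] [-0.26863583  0.79487977 -0.26242478]
```

arm_command --deltas '[-1,0.003,0.001,0,0,-1,0.003,0.001,0,0,-1,0.001,0,0,0,-1,0,0,0,0]'

```text
time: 4.5
position: [0.5543, -0.1419, 0.0564]
tool_rot: [1.0, -0.0, -0.001, -0.0]
ft_force: [-5.2, 0.8, 3.3]
grip_width: 0.0004
grip_force: 2.5
```

```bash
python3 lev.py
```

```text
0 
3777 ((572.0783081054688, -127.77607727050781), (66.4778823852539, 22.976665496826172), 85.46744537353516)
[ 0.55434812 -0.14191714  0.05643559] [-5.89047332  0.67542275  3.05326102]
```

View pics/w1.png

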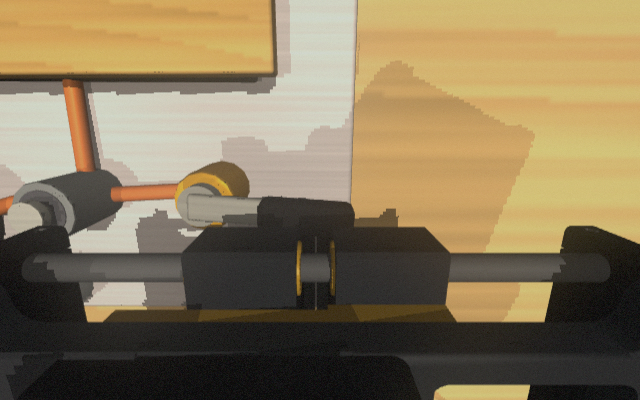

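The wrist view shows the handle at columns 185–350, row about 205, along the base's -y. It measures 1.49 rad and the push force has risen to 5 N, so the lever is at its stop. I back off, rise and go above the plunger.

arm_command --deltas '[-1,-0.015,0,0,0,-1,-0.005,0,-0.02,0,-1,0,0,-0.04,0,-1,0,0,-0.04,0,-1,0.004,-0.049,0,0,-1,0.004,-0.049,0,0,-1,0.004,-0.049,0,0,-1,0.004,-0.049,0,0,-1,0.004,-0.048,0,0,-1,0,0,0,0,-1,0,0,0.02,0,-1,0,0,0,0]'

```text
time: 6.1
position: [0.5558, 0.1009, 0.1356]
tool_rot: [1.0, -0.001, -0.001, 0.0]
ft_force: [-0.5, -0.1, -0.5]
grip_width: 0.0004
grip_force: 0.0
```

```bash
cat > chk.py <<'E'
from h import *
im,d,p=grab("top");P=cloud(d,p);I=im.astype(int).sum(-1)
m=(d>0)&(P[...,2]>.066)&(P[...,2]<.1)&(P[...,0]>.49)&(P[...,0]<.63)&(P[...,1]>-.19)&(P[...,1]<-.1)&(I<260)
print("sleeve top",m.sum(), cv2.minAreaRect((P[m][:,:2]*1000).astype(np.float32)) if m.sum()>10 else '')
for n in("side","wrist"):
    im,d,p=grab(n);P=cloud(d,p);cv2.imwrite(f"pics/{n}1.png",im[...,::-1])
    m=(d>0)&(P[...,2]>.066)&(P[...,2]<.115)&(abs(P[...,0]-.573)<.014)&(abs(P[...,1]-.0035)<.014)
    m2=(d>0)&(abs(P[...,2]-.119)<.012)&(abs(P[...,0]-.555)<.035)&(abs(P[...,1]-.103)<.035)
    m3=(d>0)&(P[...,2]>.07)&(P[...,2]<.082)&(abs(P[...,0]-.573)<.03)&(P[...,1]<-.1)&(P[...,1]>-.18)
    print(n,"pin",m.sum(),np.percentile(P[m][:,2],[50,90]) if m.any() else '',"cap",m2.sum(),np.median(P[m2],0) if m2.any() else '',"lever",m3.sum(),cv2.minAreaRect((P[m3][:,:2]*1000).astype(np.float32)) if m3.sum()>9 else '')
print(status.get_obs()["position"],status.get_obs()["ft_force"])
E
python3 chk.py
```

```text
sleeve top 56 ((573.7427368164062, -138.0288848876953), (45.23489761352539, 14.018342018127441), 87.88449096679688)
side pin 0  cap 74 [0.54265227 0.13215697 0.11556758] lever 0 
wrist pin 473 [0.07201625 0.07294779] cap 3244 [0.57044627 0.10379178 0.11847794] lever 984 ((574.785888671875, -121.5703125), (41.97670364379883, 17.129247665405273), 85.53752136230469)
[0.55692142 0.1008395  0.13707272] [ 0.04704161 -0.73799882 -0.62929742]
```

The lever reads shut at about 1.49 rad. The pin stands 4 mm out, so it needs 5 strokes. I start with a slow press to see the sag.

arm_command --deltas '[-1,0,0,0.015,0,-1,0,0,0.015,0,-1,0,0,0.015,0,-1,0,0,0,0,-1,0,0,0,0]'

```text
time: 6.88
position: [0.5575, 0.1012, 0.0927]
tool_rot: [1.0, -0.001, 0.002, 0.0]
ft_force: [-0.8, -1.2, 11.8]
grip_width: 0.0004
grip_force: 6.0
```

arm_command --deltas '[-1,-0.002,0,0.003,0,-1,0,0,0,0,-1,0,0,0,0]'

```text
time: 7.25
position: [0.5575, 0.1012, 0.0906]
tool_rot: [1.0, -0.001, 0.004, 0.0]
ft_force: [0.1, -0.4, 12.9]
grip_width: 0.0003
grip_force: 6.6
```

arm_command --deltas '[-1,0,0,-0.02,0,-1,0,0,-0.02,0,-1,0,0,0,0,-1,0,0,0,0,-1,0,0,0,0,-1,0,0,0.013,0,-1,0,0,0.014,0,-1,0,0,0.013,0,-1,0,0,0,0,-1,0,0,0,0,-1,0,0,0,0]'

```text
time: 8.62
position: [0.5547, 0.1017, 0.0895]
tool_rot: [1.0, -0.001, 0.001, 0.0]
ft_force: [-2.1, 0.6, 13.9]
grip_width: 0.0005
grip_force: 6.7
```

Two strokes are down. I rise and check the pin and lever.

arm_command --deltas '[-1,0,0,-0.02,0,-1,0,0,-0.025,0,-1,0,0,0,0,-1,0,0,0,0,-1,0,0,0,0]'

```text
time: 9.25
position: [0.553, 0.1016, 0.132]
tool_rot: [1.0, -0.001, -0.002, -0.0]
ft_force: [-0.2, 0.2, 0.3]
grip_width: 0.0002
grip_force: 0.0
```

```bash
python3 chk.py
```

```text
sleeve top 55 ((572.7708740234375, -137.47073364257812), (44.779273986816406, 13.242903709411621), 84.40806579589844)
side pin 0  cap 27 [0.55067536 0.13557825 0.11179883] lever 0 
wrist pin 691 [0.09046596 0.09154231] cap 3686 [0.56943976 0.103487   0.11848213] lever 841 ((574.9917602539062, -118.85026550292969), (37.25552749633789, 17.06850242614746), 86.03671264648438)
[0.55352532 0.10163868 0.13260086] [ 0.27231777 -0.48461162 -0.19874112]
```

arm_command --deltas '[-1,0.001,0,0.015,0,-1,0,0,0.015,0,-1,0,0,0.015,0,-1,0,0,0,0,-1,0,0,0,0,-1,0,0,0,0,-1,0,0,-0.02,0,-1,0,0,-0.025,0,-1,0,0,0,0,-1,0,0,0,0,-1,0,0,0,0]'

```text
time: 10.78
position: [0.554, 0.1016, 0.132]
tool_rot: [1.0, -0.001, -0.002, -0.0]
ft_force: [-0.6, -0.1, 0.3]
grip_width: 0.0004
grip_force: 0.0
```

```bash
python3 chk.py
```

```text
sleeve top 55 ((573.4562377929688, -137.88302612304688), (44.5285758972168, 13.562541007995605), 86.40052032470703)
side pin 0  cap 37 [0.54169506 0.13395919 0.11332082] lever 0 
wrist pin 872 [0.10127018 0.10240699] cap 3542 [0.56999513 0.10347383 0.11846071] lever 846 ((575.2730712890625, -118.66275024414062), (37.874481201171875, 17.31785774230957), 84.17752838134766)
[0.55451828 0.10162328 0.13261047] [ 0.60883689 -0.08163019 -0.27643327]
```

arm_command --deltas '[-1,0,0,0.015,0,-1,0,0,0.015,0,-1,0,0,0.015,0,-1,0,0,0,0,-1,0,0,0,0,-1,0,0,0,0,-1,0,0,-0.02,0,-1,0,0,-0.025,0,-1,0,0,0,0,-1,0,0,0,0,-1,0,0,0,0]'

```text
time: 12.3
position: [0.5539, 0.1016, 0.132]
tool_rot: [1.0, -0.001, -0.002, -0.0]
ft_force: [0.2, 0.1, -0.3]
grip_width: 0.0004
grip_force: 0.0
```

```bash
python3 chk.py
```

```text
sleeve top 55 ((573.2434692382812, -137.26373291015625), (44.17704391479492, 13.736339569091797), 85.91925048828125)
side pin 0  cap 38 [0.5430326  0.13317929 0.11389508] lever 0 
wrist pin 1026 [0.10899906 0.11018462] cap 3539 [0.57010854 0.10348049 0.11848492] lever 844 ((574.989990234375, -118.45083618164062), (36.23823165893555, 17.20806121826172), 86.74860382080078)
[0.55452181 0.1016289  0.13259878] [ 0.42424171 -0.73707892  0.92830622]
```

The pin now reads about 108 mm, which is fully out. One more stroke does no harm and makes sure of it. Then I rise clear.

arm_command --deltas '[-1,0,0,0.015,0,-1,0,0,0.015,0,-1,0,0,0.015,0,-1,0,0,0,0,-1,0,0,0,0,-1,0,0,0,0,-1,0,0,-0.025,0,-1,0,0,-0.05,0,-1,0,0,-0.05,0,-1,-0.05,0,0,0,-1,-0.05,0,0,0,-1,0,0,0,0]'

```text
time: 13.95
position: [0.4491, 0.1022, 0.212]
tool_rot: [1.0, -0.0, -0.004, -0.0]
ft_force: [0.4, 0.1, 0.1]
grip_width: 0.0007
grip_force: 0.0
```

```bash
python3 chk.py
```

```text
sleeve top 56 ((573.5071411132812, -137.70382690429688), (44.624267578125, 13.874202728271484), 88.00531768798828)
side pin 67 [0.10572218 0.11029062] cap 468 [0.55469868 0.11069715 0.11812622] lever 79 ((575.6782836914062, -130.1021728515625), (50.97650909423828, 16.694307327270508), 83.56929016113281)
wrist pin 607 [0.10922599 0.11040155] cap 5045 [0.5546457  0.10406092 0.11856819] lever 1199 ((573.8104858398438, -130.02496337890625), (60.408790588378906, 17.22089195251465), 85.7153091430664)
[0.45621972 0.10167767 0.21331336] [ 0.24886818 -0.39738806  0.1028559 ]
```

View pics/wrist1.png

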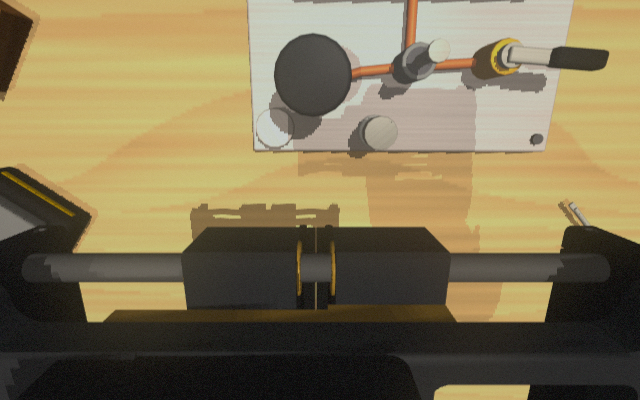

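The plunger is up at (312,75) and the pin head stands tall at (438,50). The lever is shut, its end at (605,60), and the jar (378,133) and tin (275,128) have not moved.

```bash
python3 -c "
from h import *
print(order.hand_in())"
```

```text
the job is handed in; nothing more can be done
None
```

I shut the vent lever to its stop, then pumped five full strokes. The cameras show the pin fully out, the plunger back up, the lever still shut and the jar and tin in place; the job was handed in at about 14 s.

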